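# Push a tip box through the spring flaps of its dust bay

## Task

Push the pipette-tip box along the bench, between the guide rails and through the pair of spring flaps into the white storage bay, until it is fully inside and both flaps have swung shut behind it. Keep the box flat on the bench (do not lift or tip it), and do not displace the loose flask, jar and cartons standing on the bench.

Things in the scene. Friction and masses are not known exactly. Their poses are not given: they have to be found in the camera images.
- tip_box: Pipette-tip box, blue base, clear fixed lid, 81 mm high, 0.13-0.22 kg, loose; pushed, not grasped. Origin: centre of underside, z up. 120 mm long on its y (-60 to 60), base 82 wide on its x (-38 to 44; lip on the lid to -45 at 48 high). Starts before the flaps, origin at bay x -200 to -150, y within 12 mm, y axis pointing out of the bay (within 0.15 rad).
- bay: White storage bay fixed to the bench. Origin: on the bench in mid-gateway below the shut flaps; +x is the way in, y across, z up. No floor plate: the box slides on the bench. Behind the flaps: side walls 92 mm high, 126 apart inside; back wall's inner face at x 185. Open above but for a hood over x 140-192, underside 92, top 96 high.
- gate_top (a point): Middle of the shut flaps' top edge, 65 mm above the bay's origin, axes as the bay's. Before it two guide rails 38 mm high, 92 apart (inner faces) over bay x -75 to -5, flaring from x -75 to 150 apart at x -135. Gate posts at x -12 to 4, 106 apart, 70 high. Open above: a hand following the box in can leave straight up, and the flaps then shut.
- back (a point): Point on the back wall's inner face, bay x 185, y 0, z 30 mm, axes as the bay's. With the box against this wall the box's origin is at bay x 125; the flaps can shut behind it once its origin is past x 112, i.e. its rear end is over 50 mm behind the gate plane.
- flap_left (a joint): Grey flap at the bay's +y side, 48 mm long, 3 thick, 7 to 65 mm above the bench, on an upright hinge at bay x 0, y 50. 0 rad: shut across the gateway; grows as it swings into the bay, to 1.8. A light spring shuts it (0.03 N m at 0, 0.11 at 1.6 rad; about 2 N at the tip); it cannot swing outwards.
- flap_right (a joint): Right (bay -y side) grey flap, the mirror image of the left one, hinge at bay x 0, y -50 mm; 0 shut, grows as it swings into the bay, up to 1.8.
- flask: Clear conical flask, 79 mm wide, 104 mm high, loose bystander standing beside the bay; origin at the centre of its underside.
- jar: White jar with a blue lid, 51 mm wide, 56 mm high, loose bystander beside the bay; origin at the centre of its underside.
- carton: Yellow carton with a dark band, 55 x 70 mm, 60 mm high, loose bystander to the right of the work; origin at the centre of its underside.
- small_carton: Small pale carton, 42 x 52 mm, 59 mm high, loose bystander to the left of the bay; origin at the centre of its underside.

How it is judged:
By the outcome, as a careful person would: the job done as asked, in the order asked, and still so for the second after the job is handed in, with the robot touching nothing.
It also fails if it takes over 42 s, if anything falls off the work surface, if the arm or the gripper's body presses on something with over 40 N, if the wrist force passes 120 N, or if a joint passes its speed limit or range.

## Robot

A 6-joint arm with a two-finger parallel gripper is mounted at the origin on a cart in front of the work surface, level with it; the furniture and walls round the work are solid. World frame = base frame: x ahead of the robot, y to its left, z up, the work surface at z = 0. Lengths are in m, angles in rad, forces in N, time in s.
With the tool pointing down it reaches from about 0.425 to 0.95 m from the base axis. Payload 3.5 kg.
Tool frame: the origin (TCP) lies midway between the tips of the shut fingers; the grasp point (between the pads) lies 19 mm behind it; x points along the fingers, y is the direction in which the jaws open and shut, and the axes are right-handed (so a half turn about x gives the same grasp; the last joint's range is limited). The gripper opens to 85 mm and grips with 20 to 120 N. Pads are 22 mm wide; open, the fingers measure 114 mm over their backs; the gripper's body (76 mm by 85 mm) begins 54 mm behind the grasp point. The pads swing forward as they close: fully open they stand 13 mm farther back than shut.
Start: joints at [-1.385, 0.286, 1.577, -0, 1.279, -0.15], TCP at [0.222, -0.637, 0.231] pointing down, gripper open.
Joint ranges: [-2.77, 2.77], [-0.9, 2.22], [0.21, 2.48], [-1.53, 4.67], [0.24, 2.81], [-2.84, 2.84]. Speed limits (rad/s): [2.79, 2.79, 3.14, 3.14, 3.14, 3.14].

## Interface

Orientations are given as a unit quaternion [x, y, z, w].
In Python, from plant import sensors, optics, ctrl gives the robot as it stands.
- The arm moves only by the tool arm_command, never from a script. Its argument "increments" is a list that holds one entry, the list of rows, each a list of 4 numbers: the shift along the tool's x, y, z in cm, then the turn about the tool's x in rad. A call has 1 to 20 rows; each row shifts and turns the commanded pose from where the row before left it, along the tool's axes as they then stand; what a row does not reach is not made up. A row lasts 1/8 s, in which the tool goes at most 62.5 mm and 10.7 degrees, less where a joint would pass 70% of its speed; a pose out of reach is approached as far as the arm can. A call with a gripper value outside its range is refused whole. "grip" is the finger opening in cm, from 0 to 8.54, set as the call begins (left out, the last holds). The fingers move at their own pace and stop on an object; "grip_force" is the grip in N (left out, the last holds). Time passes only in rows, so rows that do not move let the fingers close. It gives the time, the measured TCP pose, the force and the opening at its end, in the units of the state.
- sensors.get_state(): the state, without advancing time (a new reading comes with each control period).
- optics.read_camera(name): name is "scene" or "top"; returns the picture (384x512x3 uint8, blue, green, red); there is no depth.
- optics.camera_model(name): a dict with "camera_matrix" (3x3 intrinsics, pixels), "dist" ([k1, k2, p1, p2, k3] as OpenCV has them; the pictures are not rectified), "world_from_camera" (4x4, takes a point from camera to world coordinates). Camera axes: x right, y up, looking along -z (the intrinsics and any distortion apply to the point x, -y, -z); pixel columns grow to the right and rows downward; lengths in m; the calibration is good to about 2 mm. A picture is of the moment at which its call begins. camera_model takes no time and is no camera call.
- ctrl.sign_off(): hands the job in, once; it reports no verdict.
Trained networks look in the newest picture that a camera, given by its name, has taken for a name from the list of things; names that differ only in an ending like _2 or _b are one class to them, and where a whole thing is asked for, a point or a joint stands for the part that bears it (a point fixed in the world has none). Each returns a list of dicts, best first, with "conf" (0 to 1); they miss things now and then, are a little off and sometimes report something else, mostly with a low value. They report only what shows in the picture. A call takes as long as a camera call.
- optics.boxes_of(camera, query): "at" ([row, column] in pixels, amid what is visible of it).
- optics.place_of(camera, query): "at" ([row, column] in pixels: a listed point, or the origin of a listed thing).
The state is a dict: "time": time; "qpos": joint angles; "dq": joint speeds; "joint_efforts": joint torques, N m; "eef_pos": TCP position; "tcp_rot": TCP orientation; "contact_force": force on the tool from outside, world axes, zero at the start; "wrist_torque": the same for the moment, N m; "opening": opening from 0.0 (shut) to 1.0 (fully open).
Only numpy, scipy, OpenCV 4.12 (cv2) and the standard library are available. Lean on these libraries where they do the work, as an engineer would, in place of code of your own. Each camera call takes 0.05 s, during which the arm holds its last target.

## Working session

There is one attempt and no reset: what is moved stays moved. The work goes in short steps, Python scripts to look and compute and a tool call to move; the robot and the scene stay as the last step left them, time stands still between calls to the robot, and variables do not carry over. Pictures are saved under pics/ and viewed, and the job is handed in when it is done.

Besides the shell and the picture viewer there is one more tool, called after "Request:" as name(argument=value, ...), one argument or row to a line, values as JSON. arm_command: Moves the arm, as the interface text tells. Its arguments: {"type":"object","properties":{"increments":{"type":"array","items":{"type":"array","items":{"type":"array","items":{"type":"number"}}}},"grip":{"type":"number"},"grip_force":{"type":"number"}},"required":["increments"]}

```bash
mkdir -p pics; ls; python3 - <<'E'
from plant import sensors, optics, ctrl
import cv2
s=sensors.get_state(); print(s)
for c in("scene","top"):
    im=optics.read_camera(c); cv2.imwrite(f"pics/{c}0.png",im)
    m=optics.camera_model(c); print(c,m)
    for q in["tip_box","bay","gate_top","back"]:
        print(q,optics.place_of(c,q)[:2])
E
```

```text
pics
{'time': 0.0, 'qpos': array([-1.38499863e+00,  2.87214262e-01,  1.57819990e+00,  1.15651845e-05,
        1.27857922e+00, -1.50048172e-01]), 'dq': array([ 2.04062191e-03,  1.26396453e-03, -1.34372487e-03, -2.03499791e-05,
       -2.79477479e-04,  1.32596975e-04]), 'joint_efforts': array([-2.75782426e-03, -4.05982733e+01, -2.92629987e+01, -3.12162319e-04,
        5.78931067e-03,  3.60599358e-06]), 'eef_pos': array([ 0.22233458, -0.63663132,  0.22990237]), 'tcp_rot': array([-0.69714909, -0.11902966,  0.6971716 , -0.11733222]), 'contact_force': array([-0.14177421, -0.98885429, -0.38492426]), 'wrist_torque': array([ 0.01876851, -0.04117478,  0.0279567 ]), 'opening': 0.9992280258783672}
scene {'camera_matrix': array([[480.55409185,   0.        , 264.8781474 ],
       [  0.        , 480.55409185, 192.05140296],
       [  0.        ,   0.        ,   1.        ]]), 'dist': array([-0.17487255,  0.        ,  0.        ,  0.        ,  0.        ]), 'world_from_camera': array([[-0.9146244 ,  0.28151625, -0.29019098,  0.1285692 ],
       [-0.40411572, -0.65848953,  0.63488741,  0.92653981],
 
[... 314 characters left out ...]
era_matrix': array([[383.88950342,   0.        , 251.37471013],
       [  0.        , 383.88950342, 185.12423605],
       [  0.        ,   0.        ,   1.        ]]), 'dist': array([-0.05394587,  0.        ,  0.        ,  0.        ,  0.        ]), 'world_from_camera': array([[-0.02118604,  0.99303417, -0.11590639,  0.41507876],
       [-0.99966102, -0.02279554, -0.01257818, -0.01512035],
       [-0.01513271,  0.11560061,  0.9931805 ,  1.28497387],
       [ 0.        ,  0.        ,  0.        ,  1.        ]])}
tip_box [{'at': [205.7, 288.9], 'conf': 0.89}]
bay [{'at': [207.2, 241.9], 'conf': 0.77}, {'at': [221.1, 135.1], 'conf': 0.53}]
gate_top [{'at': [204.8, 238.0], 'conf': 0.63}]
back []
```

```bash
cat > h.py <<'E'
import numpy as np, cv2
from plant import sensors, optics, ctrl
def ray(c,at):
    m=optics.camera_model(c); T=m['world_from_camera']
    p=cv2.undistortPoints(np.array([[[at[1],at[0]]]],float),m['camera_matrix'],m['dist'])[0,0]
    return T[:3,3],T[:3,:3]@np.array([p[0],-p[1],-1])
def toz(c,at,z):
    o,d=ray(c,at); return o+d*(z-o[2])/d[2]
def proj(c,P):
    m=optics.camera_model(c); T=np.linalg.inv(m['world_from_camera'])
    P=np.atleast_2d(P)@T[:3,:3].T+T[:3,3]
    P=P*[1,-1,-1]
    return cv2.projectPoints(P,np.zeros(3),np.zeros(3),m['camera_matrix'],m['dist'])[0][:,0]
E
python3 - <<'E'
from h import *
for c,at,z,n in [("scene",[188.9,301.5],0,'box'),("top",[205.7,288.9],0,'box'),("scene",[222.2,276.6],0,'bay'),("top",[207.2,241.9],0,'bay'),("scene",[208.1,275.8],.065,'gt'),("top",[204.8,238],.065,'gt'),("scene",[260.4,248.8],.03,'back')]:
    print(n,c,toz(c,at,z).round(4))
for c in("scene","top"):
    im=cv2.imread(f"pics/{c}0.png"); cv2.imwrite(f"pics/{c}0b.png",cv2.resize(im[110:310,130:400],(800,592),interpolation=cv2.INTER_CUBIC))
E
```

```text
box scene [ 0.4785 -0.1284  0.    ]
box top [ 0.4928 -0.1229  0.    ]
bay scene [0.4977 0.0362 0.    ]
bay top [0.4913 0.0345 0.    ]
gt scene [0.5    0.0378 0.065 ]
gt top [0.4954 0.0442 0.065 ]
back scene [0.5045 0.2205 0.03  ]
```

View pics/scene0.png

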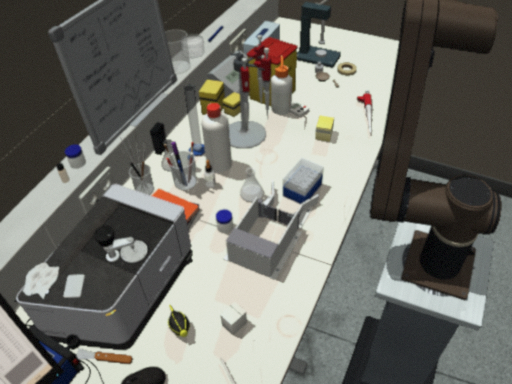

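View pics/top0.png

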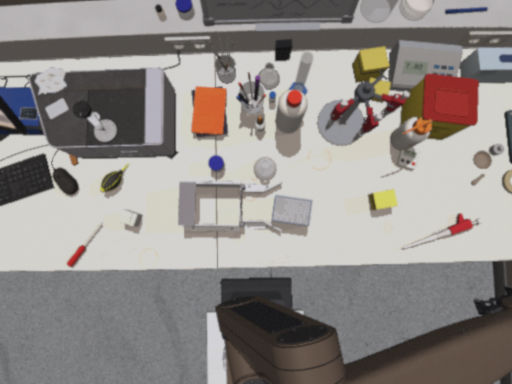

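View pics/scene0b.png

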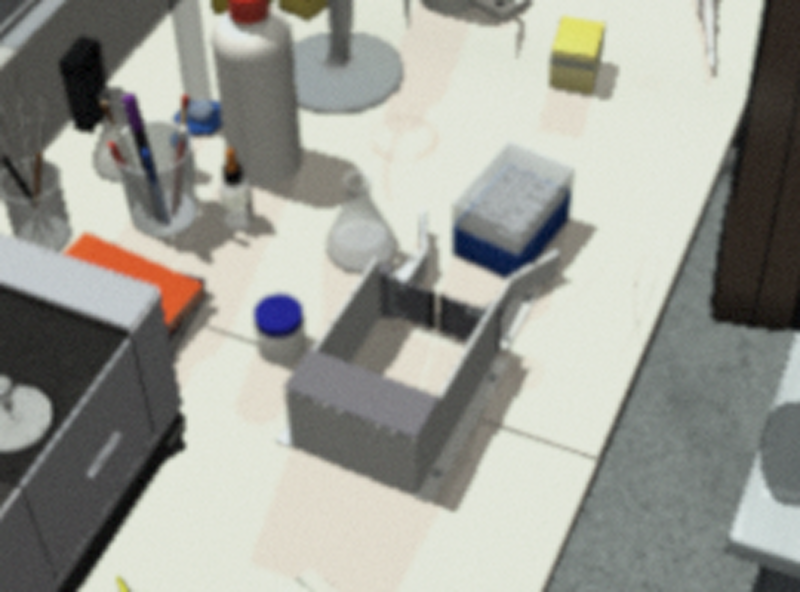

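View pics/top0b.png

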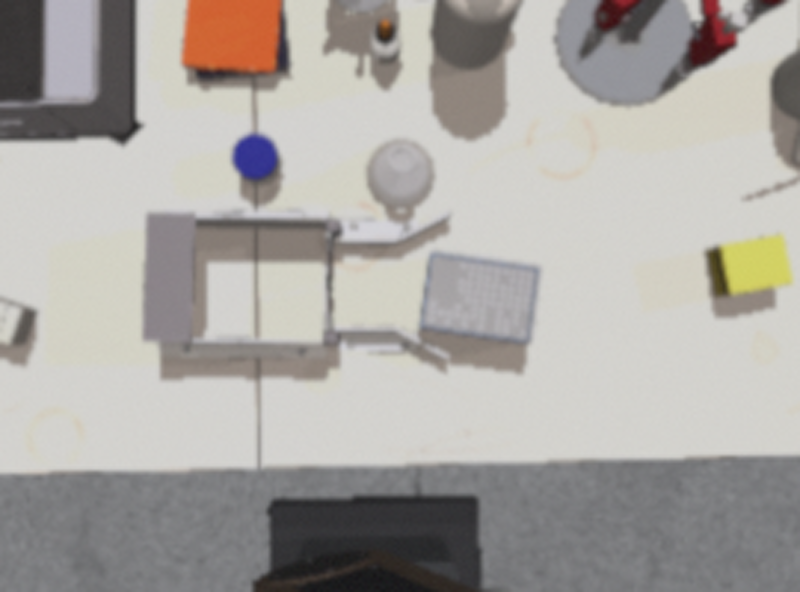

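```bash
python3 - <<'E'
from h import *
def t(px,z): return toz("top",[110+px[1]/2.96,130+px[0]/2.963],z)[:2]
B=np.array([t(p,.081) for p in[(430,253),(540,266),(527,342),(420,328)]]);print('box',B.round(4),B.mean(0))
print('len',np.linalg.norm(B[0]-B[1]),np.linalg.norm(B[2]-B[3]),np.linalg.norm(B[0]-B[3]),np.linalg.norm(B[1]-B[2]))
d=B[1]-B[0]+B[2]-B[3];print('box yaxis',d/np.linalg.norm(d), np.arctan2(d[1],d[0]))
H=np.array([t(p,.096) for p in[(148,213),(195,213),(192,342),(145,340)]]);print('hood',H.round(4))
P=np.array([t(p,.07) for p in[(333,225),(333,341)]]);print('posts',P.round(4),P.mean(0))
d=P.mean(0)*0+(H[0]+H[3])/2-P.mean(0);print('bay yaw',np.arctan2(d[1],d[0]),np.linalg.norm(d))
for n in('flask','jar','carton','small_carton','back','gate_top','tip_box','bay'):
  for c in('scene','top'):
    r=optics.place_of(c,n)
    if r: print(n,c,r[0]['conf'],toz(c,r[0]['at'],{'back':.03,'gate_top':.065}.get(n,0)).round(4))
E
```

```text
box [[ 0.5211 -0.0739]
 [ 0.5046 -0.19  ]
 [ 0.4247 -0.1733]
 [ 0.4419 -0.0611]] [ 0.47308379 -0.12457994]
len 0.11733304127626121 0.11348310641462636 0.08019046573006332 0.0816389925644325
box yaxis [-0.14618173 -0.98925775] -1.7175037595188432
hood [[0.569  0.2237]
 [0.5678 0.1737]
 [0.432  0.1776]
 [0.4351 0.2269]]
posts [[0.5547 0.029 ]
 [0.4304 0.0313]] [0.49253245 0.03012672]
bay yaw 1.522228571430843 0.19541769297226066
flask scene 0.83 [ 0.6357 -0.0428  0.    ]
flask top 0.59 [ 0.6254 -0.0341  0.    ]
jar scene 0.73 [0.6473 0.1129 0.    ]
jar top 0.66 [ 0.4826 -0.1186  0.    ]
carton scene 0.9 [ 0.5057 -0.4165  0.    ]
carton top 0.55 [ 0.5133 -0.4269  0.    ]
small_carton scene 0.93 [0.4548 0.4025 0.    ]
small_carton top 0.64 [0.4611 0.3943 0.    ]
back scene 0.87 [0.5045 0.2205 0.03  ]
gate_top scene 0.75 [0.5    0.0378 0.065 ]
gate_top top 0.63 [0.4954 0.0442 0.065 ]
tip_box scene 0.84 [ 0.4785 -0.1284  0.    ]
tip_box top 0.89 [ 0.4928 -0.1229  0.    ]
bay scene 0.71 [0.4977 0.0362 0.    ]
bay top 0.77 [0.4913 0.0345 0.    ]
```

```bash
cat >> h.py <<'E'
def T2(o,th,P):
    P=np.array(P,float); c,s=np.cos(th),np.sin(th)
    return np.c_[o[0]+c*P[:,0]-s*P[:,1], o[1]+s*P[:,0]+c*P[:,1], P[:,2]]
def seg(im,c,P,off,sc,col):
    q=((proj(c,P)-off+.5)*sc); cv2.polylines(im,[np.round(q*8).astype(np.int32)],False,col,1,cv2.LINE_AA,3)
def overlay(c,img,bay,box,out,off=(130,110),sc=(800/270,592/200),size=(270,200)):
    im=cv2.resize(img[off[1]:off[1]+size[1],off[0]:off[0]+size[0]],(800,592),interpolation=cv2.INTER_CUBIC)
    off=np.array(off);sc=np.array(sc)
    o,th=bay[:2],bay[2]
    L=[]
    for s in(1,-1):
        L+=[[(4,63*s,.0),(140,63*s,0)],[(4,63*s,92),(140,63*s,92)],[(0,50*s,65),(0,2*s,65),(0,2*s,7),(0,50*s,7)],
            [(-5,46*s,38),(-75,46*s,38),(-135,75*s,38)],[(-12,53*s,70),(4,53*s,70)],[(-12,53*s,0),(-12,53*s,70)]]
    L+=[[(140,-63,96),(140,63,96),(192,63,96),(192,-63,96),(140,-63,96)]]
    for l in L: seg(im,c,T2(o,th,np.array(l)/1000.),off,sc,(0,0,255))
    if box is not None:
        o,th=box[:2],box[2]
        for z,a,b in((0,-38,44),(81,-38,44)):
            seg(im,c,T2(o,th,np.array([(a,-60,z),(b,-60,z),(b,60,z),(a,60,z),(a,-60,z)])/1000.),off,sc,(0,200,0))
    cv2.imwrite(out,im)
E
python3 - <<'E'
from h import *
for c in("scene","top"):
    overlay(c,cv2.imread(f"pics/{c}0.png"),(.495,.034,1.535),(.474,-.125,-1.7175+1.5708*1-1.5708+1.5708),f"pics/{c}ov1.png")
E
```

```text
(no output)
```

View pics/sceneov1.png

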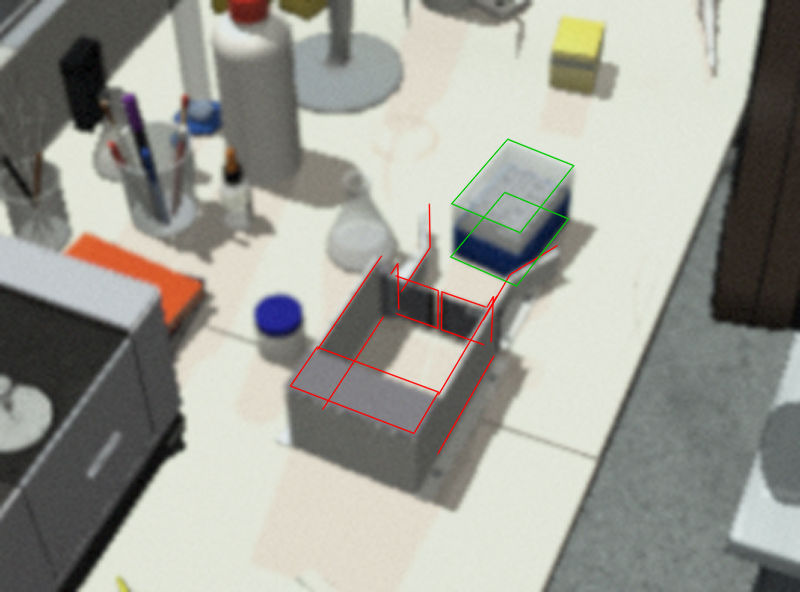

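View pics/topov1.png

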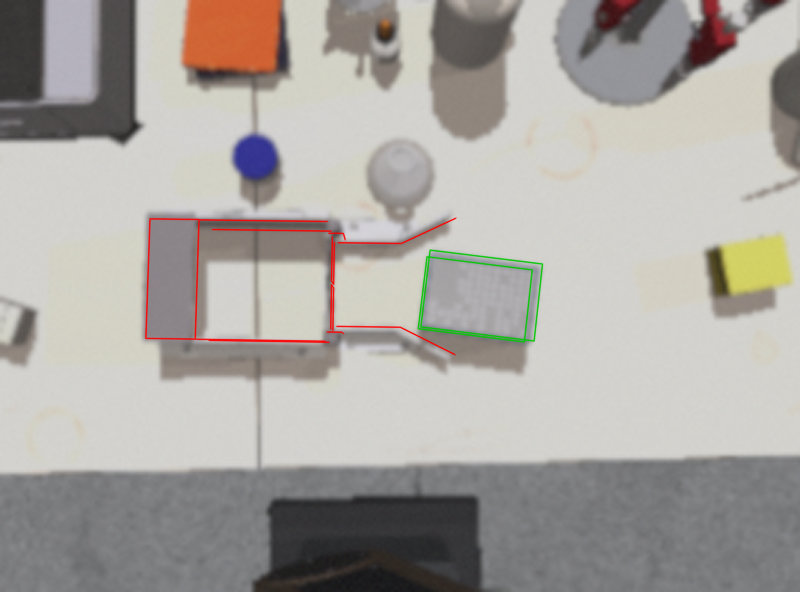

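```bash
cat >> h.py <<'E'
from scipy.spatial.transform import Rotation as R
def st():
    s=sensors.get_state(); M=R.from_quat(s['tcp_rot']).as_matrix()
    zy=np.arctan2(M[1,2],M[0,2]); return s,M,zy
def to(p,heading=None,sgn=1):
    # tool +z*sgn heading (world yaw)
    s,M,zy=st(); d=(np.array(p)-s['eef_pos'])*100
    print('t',round(s['time'],2),'pos',s['eef_pos'].round(4),'zyaw',round(zy,4),'F',s['contact_force'].round(1),'q',s['qpos'].round(2),'op',round(s['opening'],2))
    print('tool-axes shift cm (no turn)',(M.T@d).round(2))
    if heading is not None: print('turn about world z needed',round((heading+(0 if sgn>0 else np.pi)-zy+np.pi)%(2*np.pi)-np.pi,3),'(tool x: negate)')
E
python3 - <<'E'
from h import *
s,M,zy=st(); print(M.round(3))
h=np.pi/2-.1467
for sg in(1,-1): to((.462,-.225,.23),h,sg)
for c in("scene","top"):
    overlay(c,cv2.imread(f"pics/{c}0.png"),(.494,.033,1.535),(.477,-.126,2.995),f"pics/{c}ov2.png")
E
```

```text
[[ 0.     0.33  -0.944]
 [-0.    -0.944 -0.33 ]
 [-1.     0.    -0.   ]]
t 1.3 pos [ 0.2224 -0.6373  0.2313] zyaw -2.8058 F [-0.4  0.4  0.6] q [-1.39  0.29  1.58  0.    1.28 -0.15] op 1.0
tool-axes shift cm (no turn) [  0.13 -31.03 -36.2 ]
turn about world z needed -2.053 (tool x: negate)
t 1.3 pos [ 0.2224 -0.6373  0.2313] zyaw -2.8058 F [-0.4  0.4  0.6] q [-1.39  0.29  1.58  0.    1.28 -0.15] op 1.0
tool-axes shift cm (no turn) [  0.13 -31.03 -36.2 ]
turn about world z needed 1.088 (tool x: negate)
```

View pics/topov2.png

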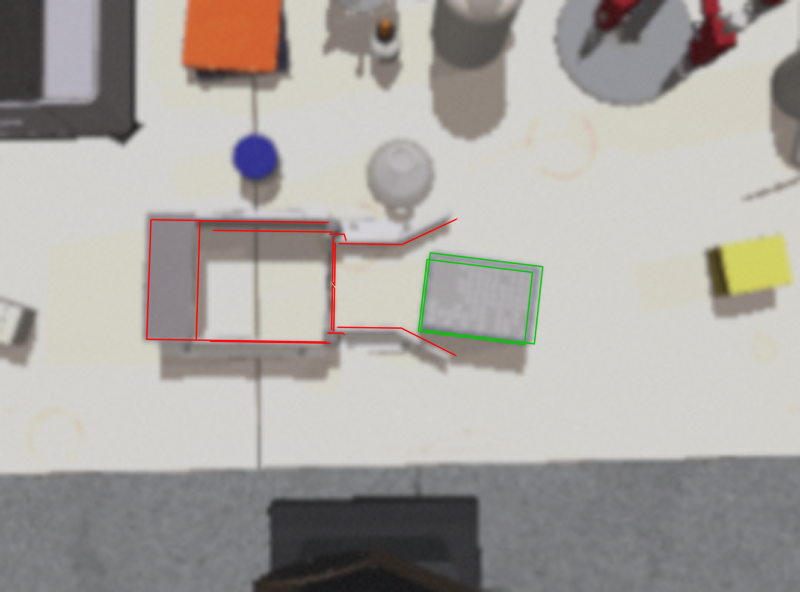

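View pics/sceneov2.png

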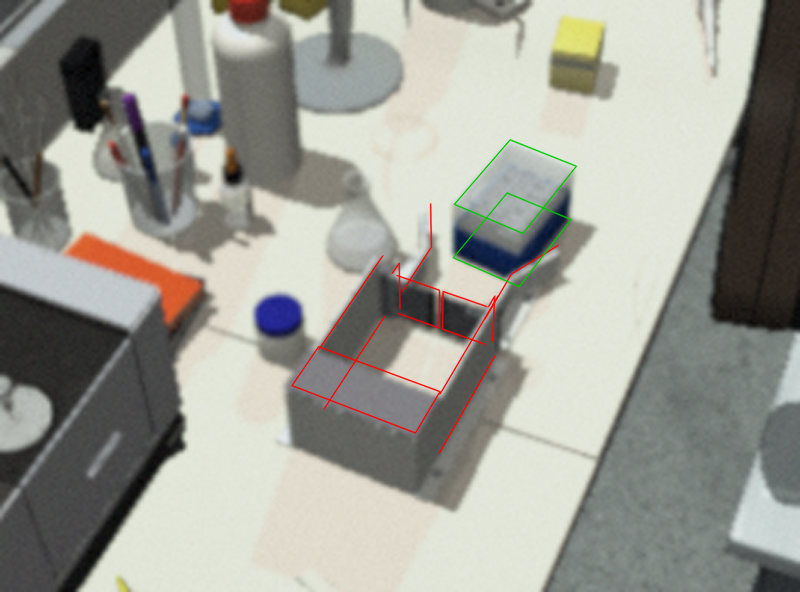

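Request:
arm_command(
  increments=[
    [[0,-2.6,-3.0,0],[0,-2.6,-3.0,0],[0,-2.6,-3.0,0],[0,-2.6,-3.0,0],[0,-2.6,-3.0,0],[0,-2.6,-3.0,0],[0,-2.6,-3.0,0],[0,-2.6,-3.0,0],[0,-2.6,-3.0,0],[0,-2.6,-3.0,0],[0,-2.5,-3.1,0],[0,-2.5,-3.1,0],[0,0,0,-0.155],[0,0,0,-0.155],[0,0,0,-0.155],[0,0,0,-0.155],[0,0,0,-0.155],[0,0,0,-0.155],[0,0,0,-0.155],[0,0,0,0]],
  ],
  grip=3,
)

```text
time: 3.8
eef_pos: [0.4621, -0.2253, 0.2315]
tcp_rot: [0.536, 0.461, -0.536, 0.461]
contact_force: [-0.3, -0.4, 0.6]
opening: 0.352
```

```bash
python3 - <<'E'
from h import *
to((.462,-.225,.045),np.pi/2-.1467,-1)
E
```

```text
t 3.8 pos [ 0.4621 -0.2253  0.2315] zyaw -1.7226 F [-0.3 -0.4  0.6] q [-0.65 -0.07  1.97  0.    1.25 -0.5 ] op 0.35
tool-axes shift cm (no turn) [18.65 -0.02 -0.03]
turn about world z needed 0.005 (tool x: negate)
```

Request:
arm_command(
  increments=[
    [[4.6,0,0,0],[4.6,0,0,0],[4.6,0,0,0],[3.0,0,0,0],[1.8,0,0,0],[0,0,-1,0],[0,0,-0.6,0],[0,0,0,0]],
  ],
)

```text
time: 4.8
eef_pos: [0.4655, -0.2095, 0.0469]
tcp_rot: [0.536, 0.46, -0.536, 0.462]
contact_force: [0.3, 0.8, 0.7]
opening: 0.35
```

```bash
python3 - <<'E'
from h import *
to((.462,-.225,.045),np.pi/2-.1467,-1)
for c in("scene","top"):
    im=optics.read_camera(c); cv2.imwrite(f"pics/{c}3.png",im)
    overlay(c,im,(.494,.033,1.535),(.477,-.126,2.995),f"pics/{c}ov3.png")
E
```

```text
t 4.8 pos [ 0.4655 -0.2095  0.0469] zyaw -1.72 F [0.3 0.8 0.7] q [-0.62  0.16  2.1   0.    0.88 -0.47] op 0.35
tool-axes shift cm (no turn) [ 0.19 -0.12  1.59]
turn about world z needed 0.002 (tool x: negate)
```

View pics/topov3.png

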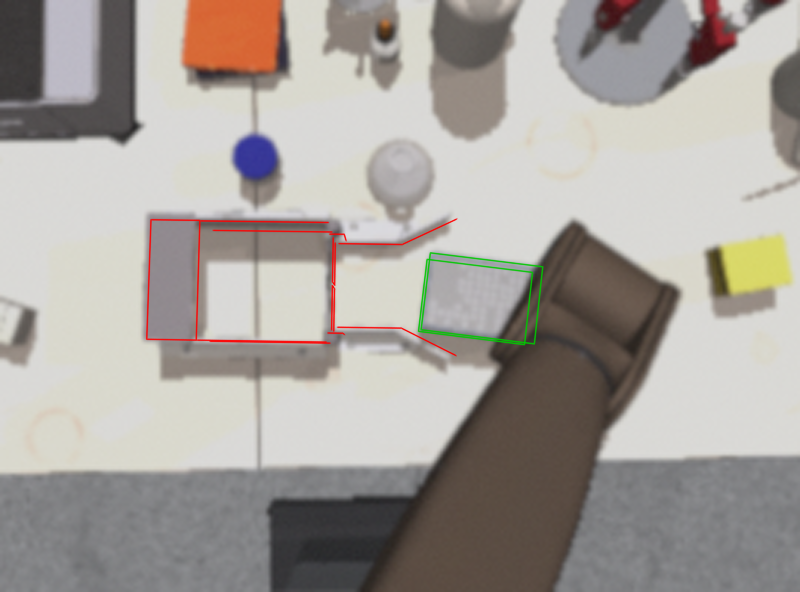

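View pics/sceneov3.png

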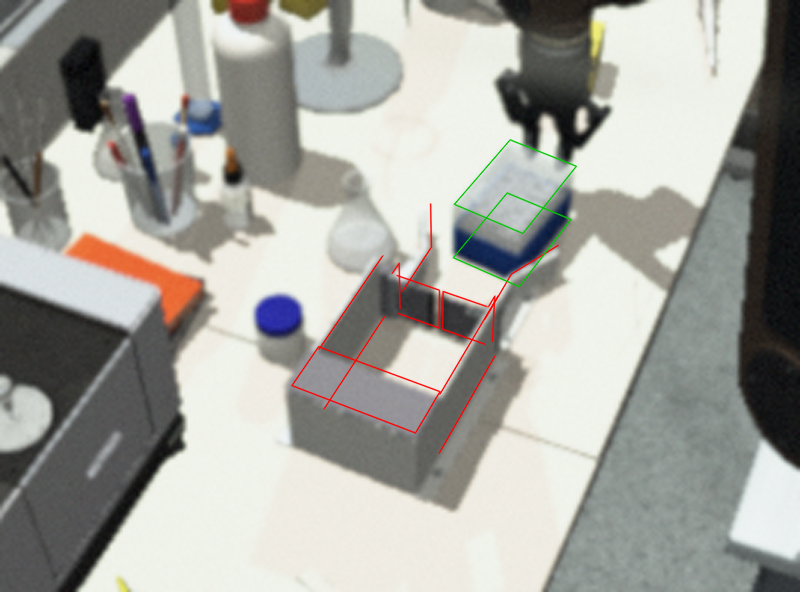

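Request:
arm_command(
  increments=[
    [[0.2,0,-0.6,0],[0,0,-0.5,0],[0,0,-0.5,0],[0,-0.06,-0.5,0.01],[0,-0.06,-0.5,0.01],[0,-0.06,-0.5,0.01],[0,-0.06,-0.5,0.01],[0,-0.06,-0.5,0.01],[0,0,0,0]],
  ],
)

```text
time: 6.02
eef_pos: [0.4682, -0.168, 0.0433]
tcp_rot: [0.548, 0.448, -0.547, 0.447]
contact_force: [0.9, 0.8, -0.3]
opening: 0.354
```

```bash
cat > look.py <<'E'
import sys
from h import *
n=sys.argv[1]; bx=tuple(map(float,sys.argv[2:5]))
to((.5,.033,.045),1.535,-1)
for c in("scene","top"):
    im=optics.read_camera(c); cv2.imwrite(f"pics/{c}{n}.png",im)
    r=optics.place_of(c,"tip_box")
    if r: print(c,r[0]['conf'],toz(c,r[0]['at'],0).round(4))
    overlay(c,im,(.494,.033,1.535),bx,f"pics/{c}ov{n}.png")
E
python3 look.py 4 .480 -.10 2.95
```

```text
t 6.03 pos [ 0.4682 -0.168   0.0433] zyaw -1.7707 F [ 0.9  0.8 -0.3] q [-0.55  0.14  2.13  0.    0.87 -0.35] op 0.35
tool-axes shift cm (no turn) [ -0.16  -0.87 -20.33]
turn about world z needed 0.164 (tool x: negate)
scene 0.76 [ 0.4843 -0.0909  0.    ]
top 0.71 [ 0.496  -0.0889  0.    ]
```

View pics/topov4.png

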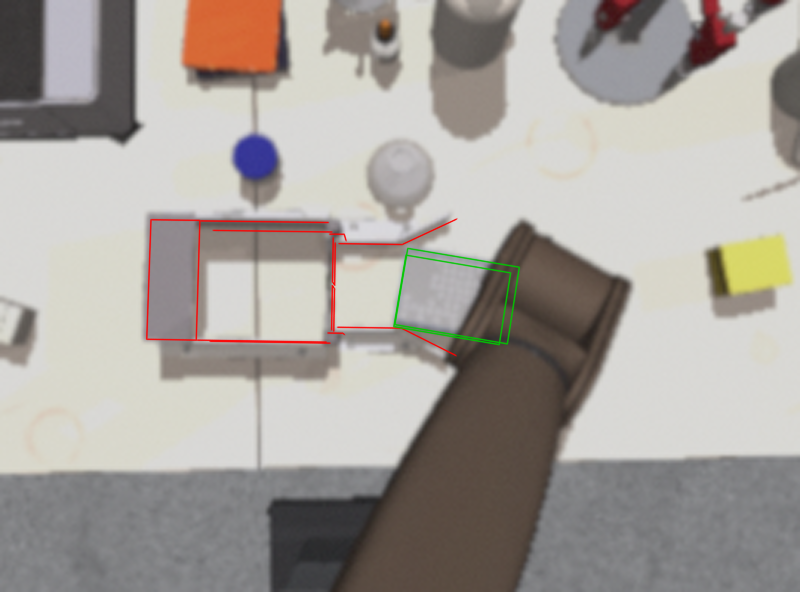

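View pics/sceneov4.png

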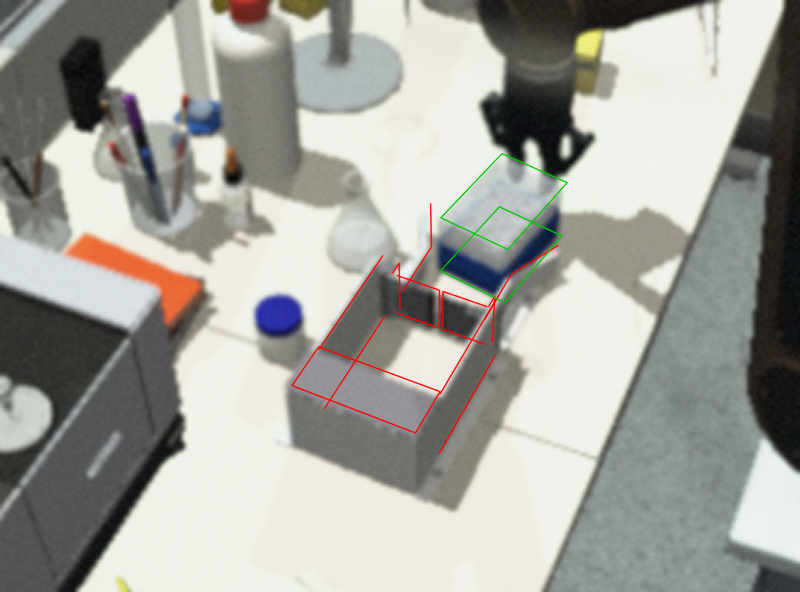

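Request:
arm_command(
  increments=[
    [[0,0,-0.5,0],[0,0,-0.5,0],[0,0,-0.5,0],[0,0,-0.5,0],[0,0,-0.5,0],[0,0,-0.5,0],[0,0,-0.5,0],[0,0,0,0]],
  ],
)

```text
time: 7.22
eef_pos: [0.475, -0.1335, 0.0432]
tcp_rot: [0.547, 0.448, -0.547, 0.447]
contact_force: [0.4, -0.1, -1.6]
opening: 0.349
```

```bash
python3 look.py 5 .487 -.066 2.95
```

```text
t 7.22 pos [ 0.475  -0.1335  0.0432] zyaw -1.7705 F [ 0.4 -0.1 -1.6] q [-0.48  0.14  2.14  0.    0.87 -0.28] op 0.35
tool-axes shift cm (no turn) [ -0.17  -0.85 -16.81]
turn about world z needed 0.164 (tool x: negate)
scene 0.91 [ 0.4932 -0.0721  0.    ]
top 0.7 [ 0.4934 -0.056   0.    ]
```

View pics/topov5.png

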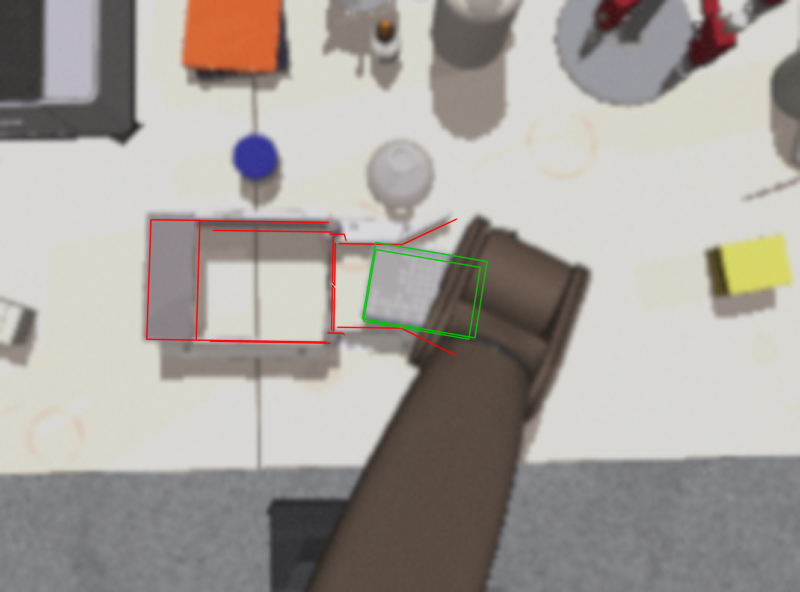

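View pics/sceneov5.png

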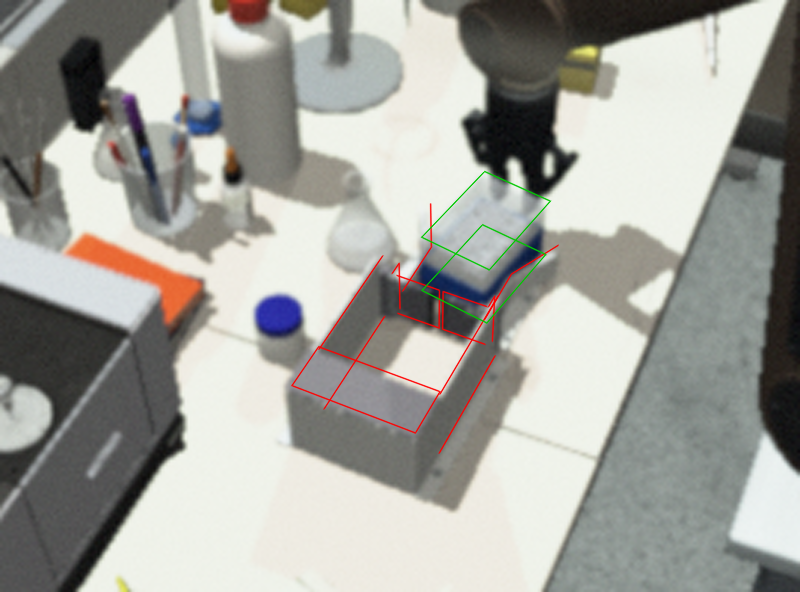

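Request:
arm_command(
  increments=[
    [[0,0.08,-0.5,-0.0165],[0,0.08,-0.5,-0.0165],[0,0.08,-0.5,-0.0165],[0,0.08,-0.5,-0.0165],[0,0.08,-0.5,-0.0165],[0,0.08,-0.5,-0.0165],[0,0,0,0]],
  ],
)

```text
time: 8.3
eef_pos: [0.4846, -0.1048, 0.0434]
tcp_rot: [0.524, 0.474, -0.524, 0.474]
contact_force: [0.2, -0.0, -0.2]
opening: 0.351
```

```bash
python3 look.py 6 .492 -.036 3.05
```

```text
t 8.3 pos [ 0.4846 -0.1048  0.0434] zyaw -1.6711 F [ 0.2 -0.  -0.2] q [-0.42  0.14  2.13  0.    0.87 -0.32] op 0.35
tool-axes shift cm (no turn) [ -0.16   0.15 -13.87]
turn about world z needed 0.064 (tool x: negate)
top 0.56 [ 0.4895 -0.0338  0.    ]
```

View pics/topov6.png

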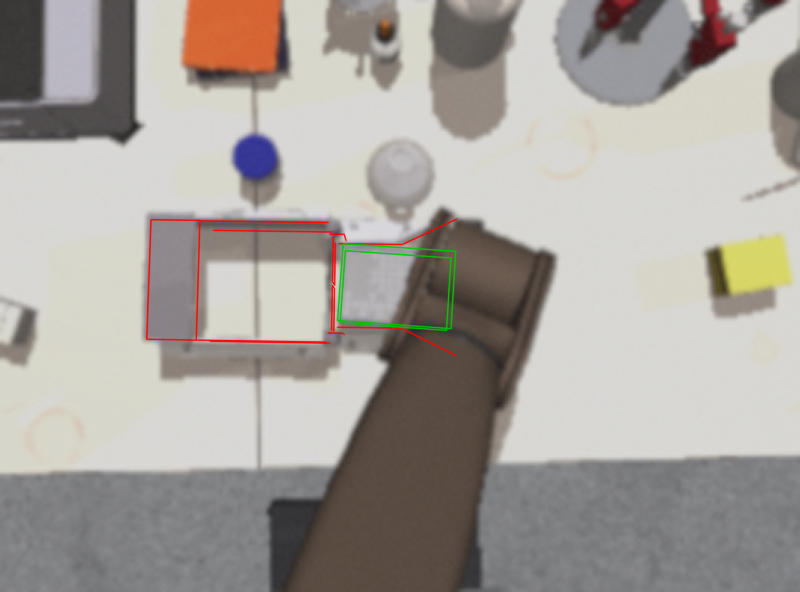

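View pics/sceneov6.png

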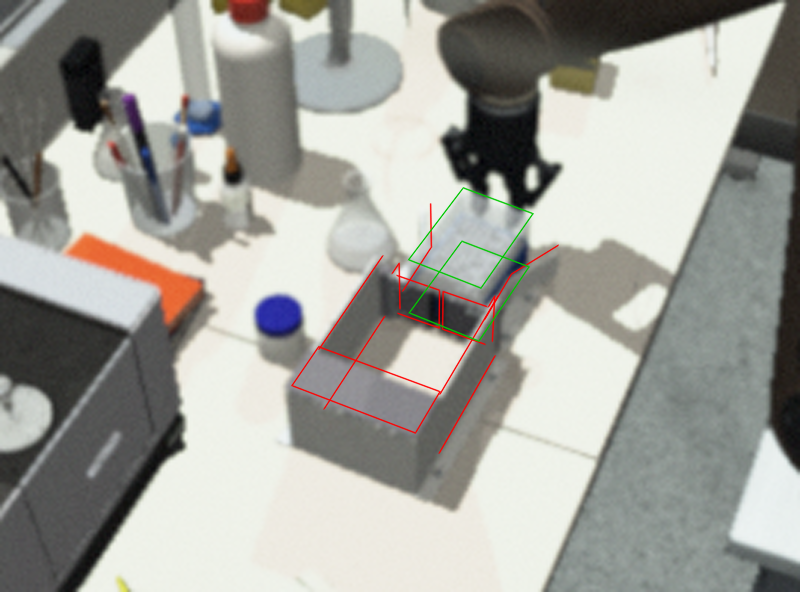

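Request:
arm_command(
  increments=[
    [[0,0.08,-0.5,-0.016],[0,0.08,-0.5,-0.016],[0,0.08,-0.5,-0.016],[0,0.08,-0.5,-0.016],[0,0,-0.5,0],[0,0,-0.5,0],[0,0,-0.5,0],[0,0,-0.5,0],[0,0,-0.5,0],[0,0,-0.5,0],[0,0,0,0]],
  ],
)

```text
time: 9.88
eef_pos: [0.4914, -0.0565, 0.0439]
tcp_rot: [0.509, 0.49, -0.509, 0.492]
contact_force: [0.7, -5.6, -0.3]
opening: 0.35
```

```bash
python3 look.py 7 .497 .014 3.106
```

```text
t 9.88 pos [ 0.4914 -0.0565  0.0439] zyaw -1.6067 F [ 0.7 -5.6 -0.3] q [-0.32  0.14  2.14 -0.    0.86 -0.28] op 0.35
tool-axes shift cm (no turn) [-0.13  0.54 -8.97]
turn about world z needed 0.0 (tool x: negate)
scene 0.88 [0.4894 0.0202 0.    ]
top 0.92 [0.4983 0.0179 0.    ]
```

View pics/topov7.png

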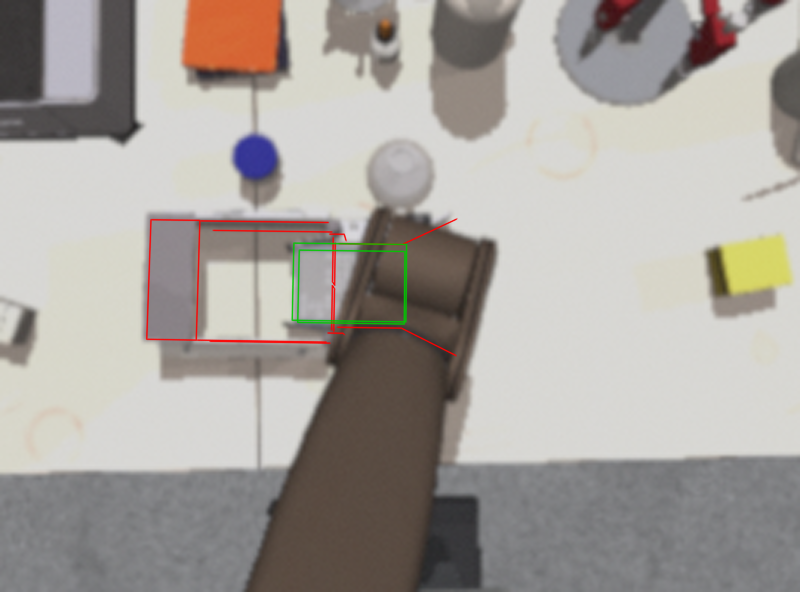

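View pics/sceneov7.png

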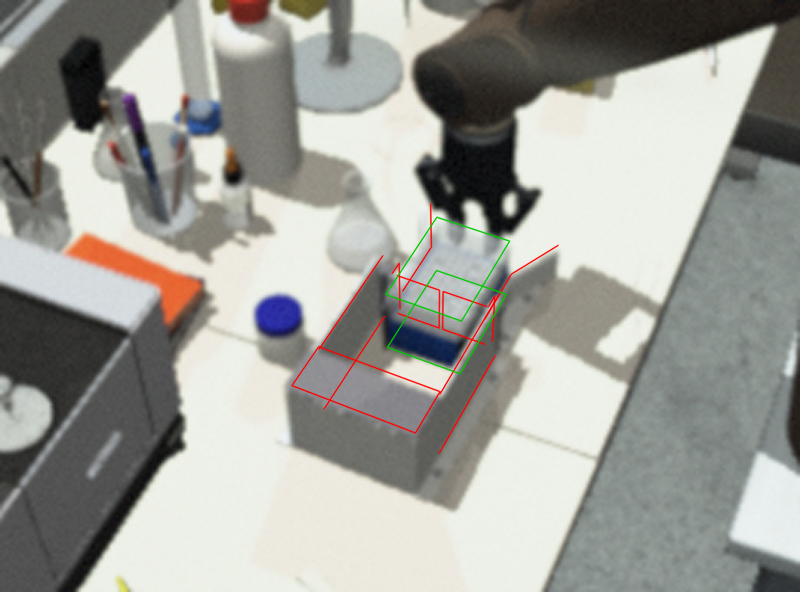

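Request:
arm_command(
  increments=[
    [[0,0,-0.6,0],[0,0,-0.6,0],[0,0,-0.6,0],[0,0,-0.6,0],[0,0,-0.6,0],[0,0,-0.6,0],[0,0,-0.6,0],[0,0,-0.6,0],[0,0,-0.6,0],[0,0,-0.6,0],[0,0,-0.6,0],[0,0,-0.6,0],[0,0,-0.6,0],[0,0,-0.6,0],[0,0,-0.6,0],[0,0,-0.6,0],[0,0,0,0]],
  ],
)

```text
time: 12.2
eef_pos: [0.4939, 0.0412, 0.0433]
tcp_rot: [0.509, 0.491, -0.509, 0.49]
contact_force: [0.7, -1.2, 0.0]
opening: 0.351
```

```bash
python3 look.py 8 .500 .110 3.106
```

```text
t 12.2 pos [0.4939 0.0412 0.0433] zyaw -1.6075 F [ 0.7 -1.2  0. ] q [-0.12  0.14  2.13  0.    0.87 -0.09] op 0.35
tool-axes shift cm (no turn) [-0.17  0.64  0.8 ]
turn about world z needed 0.001 (tool x: negate)
scene 0.69 [0.4995 0.1042 0.    ]
top 0.69 [0.5099 0.1141 0.    ]
```

View pics/topov8.png

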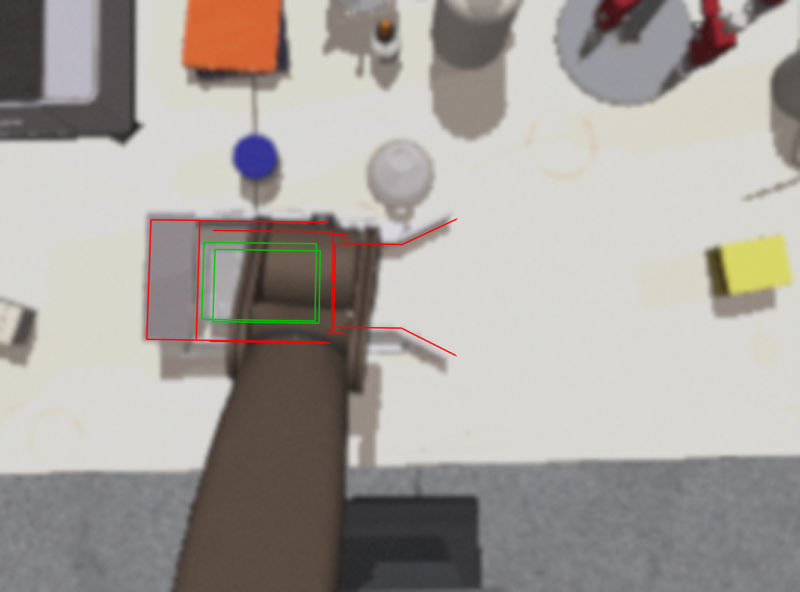

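View pics/sceneov8.png

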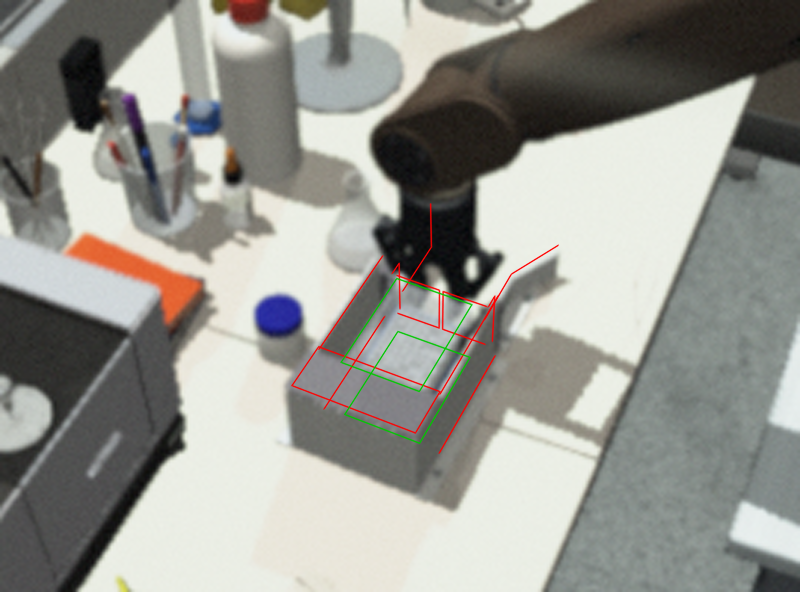

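```bash
python3 - <<'E'
from h import *
s,M,zy=st(); n=M[:,2]; p=s['eef_pos']
im=cv2.imread('pics/scene8.png'); cv2.imwrite('pics/z8.png',cv2.resize(im[160:240,220:330],(770,560),interpolation=cv2.INTER_CUBIC))
for px in[(375,225),(392,262),(500,262),(478,292)]:
    o,d=ray("scene",[110+px[1]/2.96-.5,130+px[0]/2.963-.5]); q=o+d*(n@(p-o))/(n@d)
    print(px,(M.T@(q-p)*1000).round(0), q[2].round(3))
E
```

```text
(375, 225) [-93.  69.   0.] 0.136
(392, 262) [-48.  51.  -0.] 0.091
(500, 262) [-100.  -64.   -0.] 0.143
(478, 292) [-48. -43.  -0.] 0.091
```

View pics/z8.png

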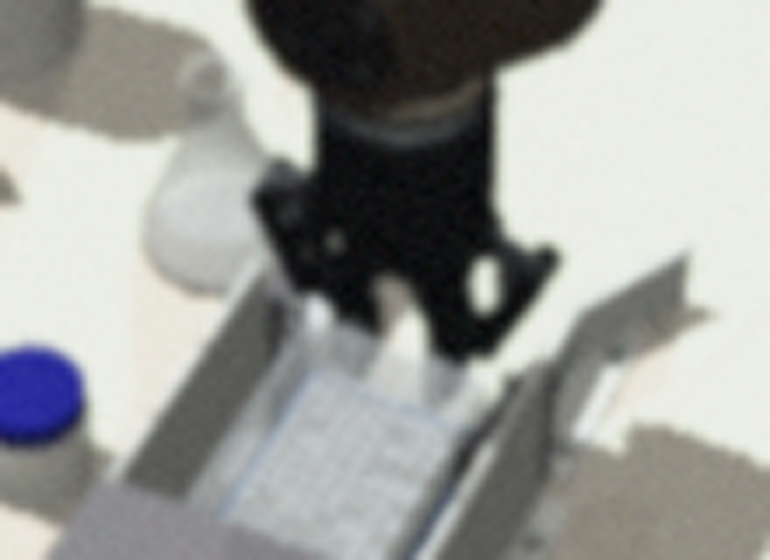

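Request:
arm_command(
  increments=[
    [[0,0,-0.5,0],[0,0,-0.5,0],[0,0,-0.5,0],[0,0,-0.5,0],[0,0,-0.5,0],[0,0,-0.5,0],[0,0,-0.5,0],[0,0,-0.4,0],[0,0,0,0]],
  ],
)

```text
time: 13.52
eef_pos: [0.4954, 0.0799, 0.0434]
tcp_rot: [0.509, 0.491, -0.509, 0.49]
contact_force: [-0.4, -1.7, -0.2]
opening: 0.351
```

```bash
python3 look.py 9 .5015 .1505 3.106
```

```text
t 13.53 pos [0.4954 0.0799 0.0434] zyaw -1.6079 F [-0.4 -1.7 -0.2] q [-0.04  0.15  2.12  0.    0.87 -0.01] op 0.35
tool-axes shift cm (no turn) [-0.16  0.63  4.67]
turn about world z needed 0.001 (tool x: negate)
scene 0.69 [0.5009 0.1549 0.    ]
```

View pics/sceneov9.png

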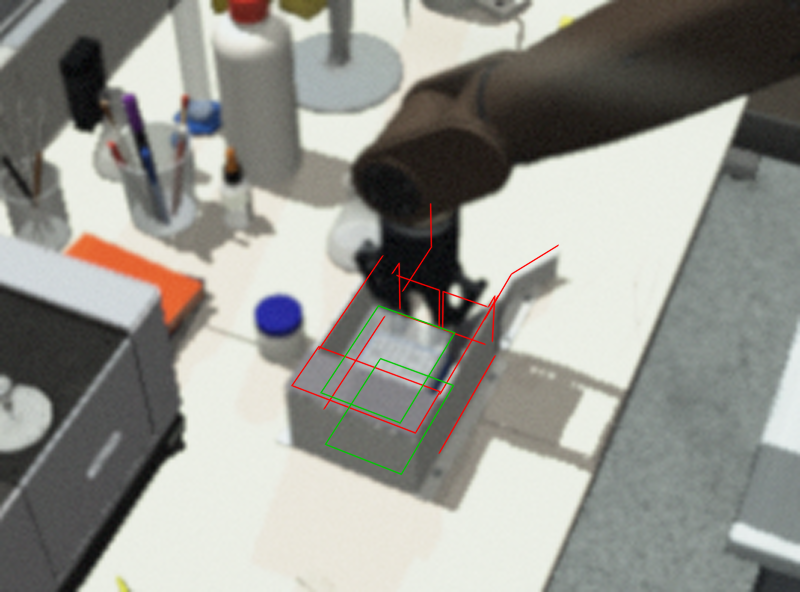

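View pics/topov9.png

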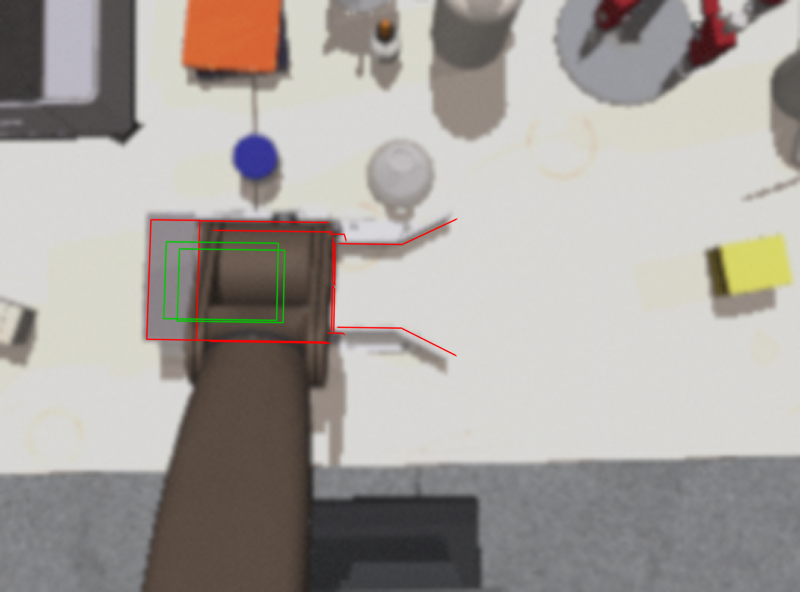

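Request:
arm_command(
  increments=[
    [[0,0,-0.2,0],[0,0,-0.2,0],[0,0,0,0]],
  ],
)

```text
time: 14.1
eef_pos: [0.4957, 0.083, 0.0434]
tcp_rot: [-0.509, -0.491, 0.509, -0.491]
contact_force: [-0.2, -3.8, 0.8]
opening: 0.353
```

Request:
arm_command(
  increments=[
    [[0,0,-0.15,0],[0,0,0,0]],
  ],
)

```text
time: 14.35
eef_pos: [0.4957, 0.0847, 0.0434]
tcp_rot: [-0.509, -0.491, 0.509, -0.491]
contact_force: [-0.7, -3.5, 1.2]
opening: 0.351
```

Request:
arm_command(
  increments=[
    [[0,0,0.2,0],[0,0,0.1,0],[-1,0,0,0],[-2,0,0,0],[-2,0,0,0],[-2,0,0,0],[-3,0,0,0],[-4,0,0,0],[-4,0,0,0],[0,0,4,0],[0,0,5,0],[0,0,6,0],[0,0,6,0],[0,0,6,0],[0,0,0,0]],
  ],
)

```text
time: 16.23
eef_pos: [0.4852, -0.1918, 0.2241]
tcp_rot: [-0.511, -0.489, 0.511, -0.49]
contact_force: [0.2, 1.3, -0.2]
opening: 0.35
```

```bash
python3 look.py 10 .5015 .154 3.106
```

```text
t 16.23 pos [ 0.4852 -0.1918  0.2241] zyaw -1.6137 F [ 0.2  1.3 -0.2] q [-0.57 -0.05  1.96 -0.    1.23 -0.53] op 0.35
tool-axes shift cm (no turn) [ 17.88   0.5  -22.54]
turn about world z needed 0.007 (tool x: negate)
scene 0.88 [0.4961 0.1513 0.    ]
top 0.72 [0.5082 0.162  0.    ]
```

View pics/sceneov10.png

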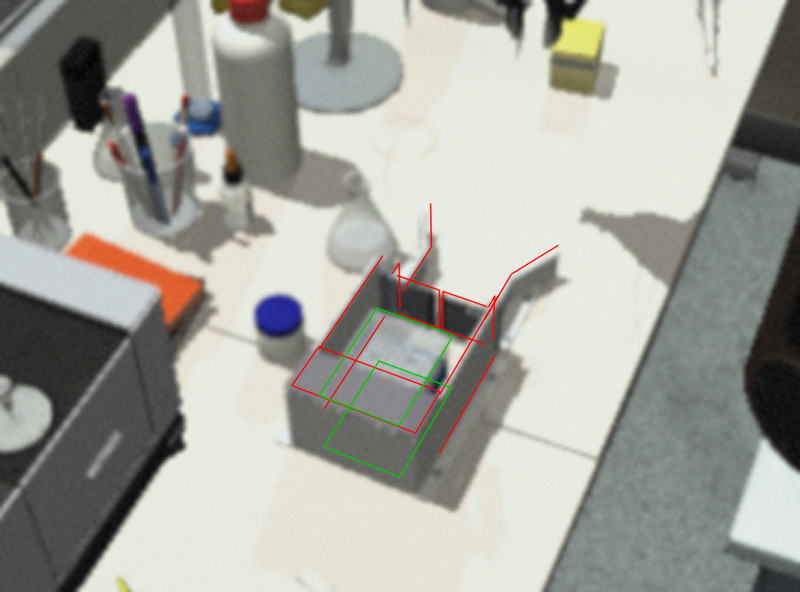

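View pics/topov10.png

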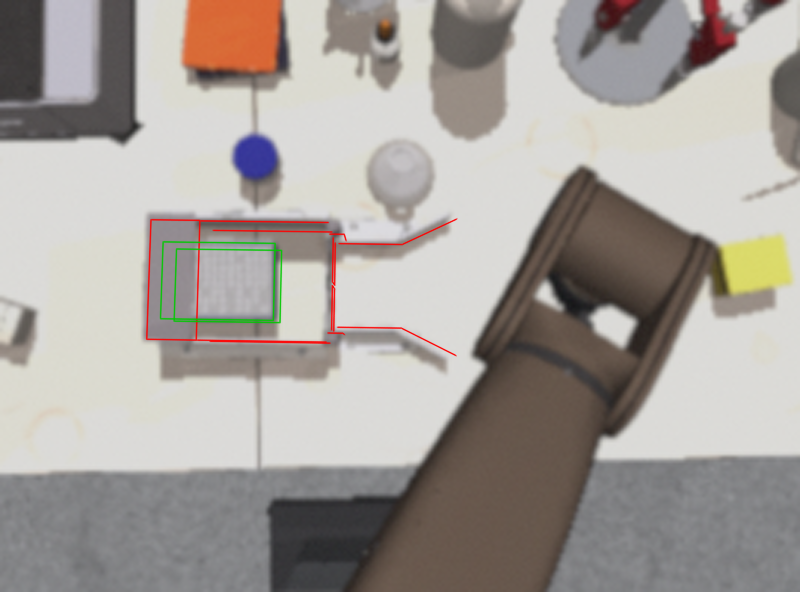

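```bash
python3 - <<'E'
from h import *
a=[cv2.resize(cv2.imread(f'pics/{n}.png')[y:y+60,x:x+70],(400,343),interpolation=cv2.INTER_CUBIC) for n,x,y in(('scene0',240,190),('scene10',240,190))]
b=[cv2.resize(cv2.imread(f'pics/{n}.png')[y:y+60,x:x+70],(400,257),interpolation=cv2.INTER_CUBIC) for n,x,y in(('top0',200,175),('top10',200,175))]
cv2.imwrite('pics/cmp.png',np.vstack([np.hstack(a),np.hstack(b)]))
E
```

```text
(no output)
```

View pics/cmp.png

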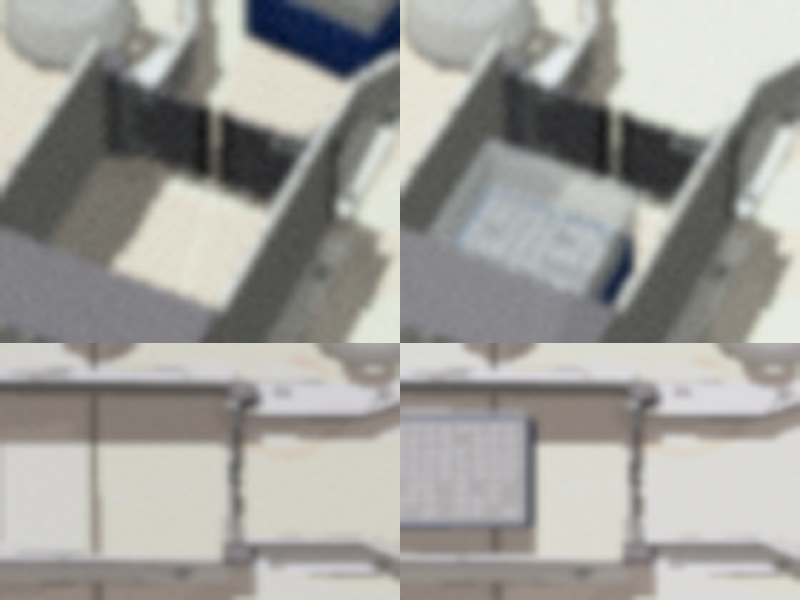

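Before-and-after crops match: both flaps look shut just as at the start, and the box is fully inside with a gap behind it. The flask, jar and cartons have not moved.

```bash
python3 -c "
from plant import ctrl; print(ctrl.sign_off())"
```

```text
the job is handed in; nothing more can be done
None
```

The tip box is fully inside the storage bay with both flaps shut behind it, and I handed the job in at about 16 s of the 42 s allowed.

I pushed the box from behind with two partly closed fingers at about 45 mm height. I steered it into line with the rails, pushed it through the flaps until its origin was at about bay x 121 mm, then backed off and left straight up.

**Last checks:**
- **Box:** it lies flat and square. Its rear end is about 60 mm behind the gate, past the 50 mm the flaps need to close.
- **Flaps:** both look the same as in the starting pictures from both cameras.
- **Bystanders:** comparing the pictures by eye, the flask, jar and cartons have not moved.
- **Forces:** the highest reading at the end of any move was about 6 N, as the box went through the flaps.

**Disagreement:** in the last pictures the two cameras' network estimates of the box origin differed by about 1 cm. I relied instead on drawing the box outline over the pictures and on the tool position, and those two agreed. At several steps of the push the scene picture sat a few pixels off that outline. I did not resolve this, but the final gap behind the box is visible in both pictures.

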